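# Seat the tachometer probe by feel and stack its clamp stud

## Task

Push the brass tachometer probe along its two rails into the bored block until you feel it meet the hidden contact plug, and press on so that the plug gives by 3 to 10 mm and no more, never lifting the probe off its rails. Then slip the wide flat spacer and after it the narrow tall collar over the upright clamp stud, each fully home, and leave the rest of the bench undisturbed.

Things in the scene. Friction and masses are not known exactly. Their poses are not given: they have to be found in the camera images.
- head: Fixed fixture. Origin on the bench directly under the bore's mouth; x is level and is the push direction into the bore, z up. Base plate 10 mm thick, 56 mm wide, x = -160 to 102 mm. Two steel rods, 8 mm thick, at y = -10 and +10 mm, x = -162 to 0, tops 34.2 mm above the bench: a probe lying on them is in line with the bore. A pad 66 x 95 x 10 mm (centre x 50, y 70) carries the stud
- mouth (a point): centre of the mouth of the blind bore, 40 mm above the bench, at x = 0 of the fixture; axes as the fixture's. The bore is 22 mm wide; its aluminium block runs from x = 0 to 102 mm, 48 mm wide (55 mm over its fins), top 63 mm above the bench
- stud (a point): foot of the upright clamp stud, on top of its pad, 10 mm above the bench, at x = 50, y = 85 mm of the fixture. The stud is 12 mm thick and 50 mm tall over the pad, its last 6 mm a cone; axes as the fixture's
- plug (a joint): how far (m) the black contact plug in the bore has been pushed back: 0 at the start, travel 18 mm. Its face stands somewhere 42 to 64 mm behind the mouth, different each time and out of sight; friction of about 8 N holds it, it does not spring back and cannot be pulled out again. The probe alone slides with less than 2 N
- probe: loose brass rod 20 mm thick, 110 mm long, 0.16 kg, lying on the two rods with its tip 10 to 45 mm before the mouth. Origin at the middle of its axis; x along it towards the tapered tip (last 9 mm, down to 12 mm thick); tail with three dark bands, flat end 55 mm behind the origin, where it can be pushed
- probe_tip (a point): centre of the tip's end face
- spacer: loose steel ring, the wide flat one: 44 mm outside, 15 mm hole, 12 mm tall, lying flat on the bench; origin at the centre of its underside, z up
- collar: loose steel ring, the narrow tall one: 30 mm outside, 15 mm hole, 18 mm tall, standing on the bench; origin at the centre of its underside, z up
- socket: bystander: upright chrome spark plug socket, 24 mm thick, 62 mm tall; origin under its centre
- pawl: bystander: red nylon starter pawl, 51 mm long, 10 mm thick; origin under its round end
- mount: bystander: black rubber carburetor mount block 46 x 40 x 22 mm; origin under its centre
- shroud: bystander: finned aluminium cylinder shroud piece 70 x 90 x 45 mm; origin under its centre
- screwdriver: bystander: screwdriver lying on the bench
- can: bystander: can 60 mm thick, 85 mm tall; origin under its centre

How it is judged:
By the outcome, as a careful person would: the job done as asked, in the order asked, and still so for the second after the job is handed in, with the robot touching nothing.
It also fails if it takes over 67 s, if anything falls off the work surface, if the arm or the gripper's body presses on something with over 40 N, if the wrist force passes 120 N, or if a joint passes its speed limit or range.

## Robot

A 6-joint arm with a two-finger parallel gripper is mounted at the origin on the work surface. World frame = base frame: x ahead of the robot, y to its left, z up, the work surface at z = 0. Lengths are in m, angles in rad, forces in N, time in s.
With the tool pointing down it reaches from about 0.325 to 0.775 m from the base axis. Payload 9.3 kg.
Tool frame: the origin (TCP) lies at the very end of the fingers, on their centre line; the grasp point (between the pads) lies 19 mm behind it (bot.hold_point_z is the distance from the TCP to the grasp point, in m); z points along the fingers, y is the line along which they close (so a half turn about z gives the same grasp; the last joint's range is limited). The gripper opens to 85 mm and grips with 20 to 120 N. Pads are 22 mm wide; open, the fingers measure 114 mm over their backs; the gripper's body (76 mm by 85 mm) begins 54 mm behind the grasp point. The pads swing forward as they close: fully open they stand 13 mm farther back than shut.
Start: joints at [-1.385, 0.259, 0.021, 1.334, 0, 1.418], TCP at [0.183, -0.519, 0.231] pointing down, gripper open.
Joint ranges: [-3.04, 3.04], [-0.91, 1.82], [-1.04, 1.36], [-1.92, 1.95], [-1.52, 1.45], [-3.14, 3.14]. Speed limits (rad/s): [2.22, 2.22, 2.79, 3.14, 3.14, 3.14].

## Interface

Orientations are given as a unit quaternion [x, y, z, w].
In Python, from plant import bot, optics gives the robot as it stands. The module is installed in compiled form; this text tells all that it offers.
- The arm moves only by the shell command python3 -m inch 'ROWS' [OPENING] [FORCE]. ROWS is JSON, one flat list of numbers, 6 for each row, row after row: the shift along the tool's x, y, z in m, then the turn, a rotation vector about the tool's x, y, z in degrees. In form: [dx, dy, dz, ax, ay, az, dx, dy, dz, ax, ay, az, ...]. A call has exactly 10 rows; each row shifts and turns the commanded pose from where the row before left it, along the tool's axes as they then stand; what a row does not reach is not made up. A row lasts 1/8 s, in which the tool goes at most 62.5 mm and 10.7 degrees, less where a joint would pass 70% of its speed; a pose out of reach is approached as far as the arm can. A call with a gripper value outside its range is refused whole. OPENING is the closure, from -1 (fully open) to 1 (shut), set as the call begins (- or left out, the last holds). The fingers move at their own pace and stop on an object; FORCE is the grip in N (left out, the last holds). Time passes only in rows, so rows that do not move let the fingers close, or fill a call up. It gives the time, the measured TCP pose, the force, the opening and the grip force at its end, in the units of the state.
- bot.state(): the state, without advancing time (a new reading comes with each control period).
- optics.get_image(name): name is "scene" or "top" or "wrist"; returns (picture, depth): 420x560x3 uint8, red, green, blue; 420x560 float32, m along the optical axis (not along the pixel's ray), 0 where there is no reading.
- optics.camera_model(name): a dict with "fov_y" (degrees; the focal length in pixels is half the picture's height over the tangent of half this angle, whatever the lens; pixels are square), "cx", "cy" (the principal point, pixels), "position" and "attitude" of the camera in the world; the wrist camera has in their place "T_tool_cam" (4x4, takes a point from camera to tool coordinates, whose origin is the TCP and whose axes are the flange's). Camera axes: x right, y down, z forward; pixel columns grow to the right and rows downward; lengths in m; the calibration is good to about 2 mm. A picture is of the moment at which its call begins: read the wrist's pose just before it. camera_model takes no time and is no camera call.
- bot.sign_off(): hands the job in; it is judged then, once.
The state is a dict: "t": time; "qpos": joint angles; "dq": joint speeds; "tau": joint torques, N m; "tool_pos": TCP position; "ee_rot": TCP orientation; "force": force on the tool from outside, world axes, zero at the start; "ft_torque": the same for the moment, N m; "width": finger opening in m; "grasp_force": force on a finger pad.
Only numpy, scipy, OpenCV 4.12 (cv2) and the standard library are available. Lean on these libraries where they do the work, as an engineer would, in place of code of your own. Each camera call takes 0.05 s, during which the arm holds its last target. There are 200 camera calls.

## Working session

There is one attempt and no reset: what is moved stays moved. The work goes in short steps, Python scripts to look and compute and a shell command to move; the robot and the scene stay as the last step left them, time stands still between calls to the robot, and variables do not carry over. Pictures are saved under pics/ and viewed, at most 10 in all, crops included, and the job is handed in when it is done.

```bash
mkdir -p pics; cat > h.py <<'E'
import numpy as np, cv2
from scipy.spatial.transform import Rotation as R
from plant import bot, optics
def cam(name, st=None):
    m=optics.camera_model(name); f=210/np.tan(np.radians(m['fov_y'])/2)
    if name=='wrist':
        T=np.array(m['T_tool_cam']); W=np.eye(4); W[:3,:3]=R.from_quat(st['ee_rot']).as_matrix(); W[:3,3]=st['tool_pos']; T=W@T
        return f,m['cx'],m['cy'],T[:3,:3],T[:3,3]
    a=np.array(m['attitude']); Rm=R.from_quat(a).as_matrix() if a.size==4 else a
    return f,m['cx'],m['cy'],Rm,np.array(m['position'])
def plane(c,uv,z):
    f,cx,cy,Rm,p=c; uv=np.atleast_2d(uv).astype(float)
    d=np.c_[(uv[:,0]-cx)/f,(uv[:,1]-cy)/f,np.ones(len(uv))]@Rm.T
    return p+d*((z-p[2])/d[:,2])[:,None]
def cloud(c,depth):
    f,cx,cy,Rm,p=c; v,u=np.mgrid[:420,:560]
    P=np.stack([(u-cx)/f*depth,(v-cy)/f*depth,depth],-1)@Rm.T+p
    P[depth==0]=np.nan; return P
def proj(c,P):
    f,cx,cy,Rm,p=c; q=(np.atleast_2d(P)-p)@Rm; return np.c_[q[:,0]/q[:,2]*f+cx,q[:,1]/q[:,2]*f+cy]
E
python3 - <<'E'
from h import *
print(bot.state())
for n in ('top','scene'):
    print(optics.camera_model(n))
    im,d=optics.get_image(n); cv2.imwrite(f'pics/{n}0.png',im[...,::-1]); np.savez(f'{n}0.npz',im=im,d=d)
print(optics.camera_model('wrist'))
E
```

```text
{'t': 0.0, 'qpos': array([-1.38461692e+00,  2.59199985e-01,  2.07529616e-02,  1.33368275e+00,
        8.72520706e-06,  1.41820438e+00]), 'dq': array([-0.00036425, -0.00039512,  0.00013072, -0.00087502,  0.0003134 ,
        0.00124295]), 'tau': array([ 8.00978105e-04, -5.55635834e+01,  3.44523597e+01,  1.36515603e-02,
       -1.71461297e-04,  1.74423537e-06]), 'tool_pos': array([ 0.18273112, -0.51846439,  0.23065846]), 'ee_rot': array([ 9.85688295e-01,  1.68576809e-01, -6.83428354e-06, -6.66704106e-04]), 'force': array([-0.07578377,  0.82799544,  0.33533748]), 'ft_torque': array([0.01661711, 0.00747569, 0.05680211]), 'grasp_force': 0.0, 'width': 0.08544089984031837}
{'fov_y': 43.596114282281206, 'cx': 271.48050308049744, 'cy': 204.3038046130775, 'position': array([0.31017687, 0.04978804, 1.33022036]), 'attitude': array([-0.67580353,  0.72935295, -0.07663163,  0.07390167])}
{'fov_y': 56.91041203546717, 'cx': 277.9804863288456, 'cy': 206.47354040376692, 'position': array([1.08050186, 0.32580877, 0.72730809]), 'attitude': array([ 0.48051696,  0.80202859, -0.30584805, -0.17975138])}
{'fov_y': 63.32004342158591, 'cx': 282.9445474594891, 'cy': 214.0274476999823, 'T_tool_cam': array([[ 8.22060028e-04, -9.52355101e-01, -3.04990306e-01,
         7.78119790e-02],
       [ 9.99999659e-01,  8.05801994e-04,  1.79186380e-04,
        -3.30412114e-04],
       [ 7.51127336e-05, -3.04990349e-01,  9.52355439e-01,
        -1.43857168e-01],
       [ 0.00000000e+00,  0.00000000e+00,  0.00000000e+00,
         1.00000000e+00]])}
```

View pics/top0.png

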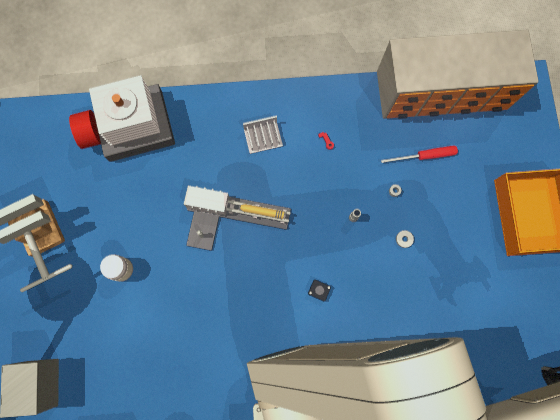

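View pics/scene0.png

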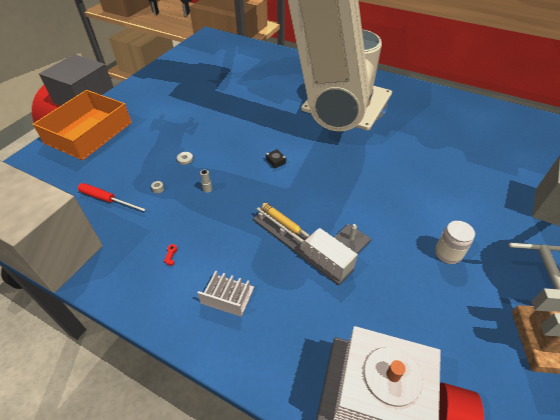

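Top view: the block is at (206,199), the stud at (198,234), and the probe at about (262,211) pointing left. The spacer is at (405,239), the collar at (395,190), the socket at (356,215), and the mount at (319,290). The scene view agrees with this.

```bash
python3 - <<'E'
from h import *
c=cam('top'); z=np.load('top0.npz'); im,d=z['im'],z['d']
for n,uv,h in [('block',(206,199),.063),('stud',(198,234),.06),('tail',(288,214),.04),('probe tip',(236,208),.04),('spacer',(405,239),.012),('collar',(395,190),.018),('socket',(356,215),.062),('pawl',(327,140),.01),('mount',(319,290),.022),('shroud',(264,135),.04)]:
    print(n,plane(c,uv,h)[0].round(4))
P=cloud(c,d)
hsv=cv2.cvtColor(im,cv2.COLOR_RGB2HSV)
br=cv2.inRange(hsv,(15,110,90),(35,255,255)); br[:, :180]=0; br[:, 330:]=0; br[:180]=0;br[240:]=0
v,u=np.nonzero(br); Q=plane(c,np.c_[u,v],.045); 
(ctr,size,a)=cv2.minAreaRect((Q[:,:2]*1000).astype(np.float32)); print('probe',ctr,size,a)
# block top by depth
m=(P[...,2]>.055)&(P[...,2]<.07); m[:, :180]=0; m[:,240:]=0; m[:170]=0; m[225:]=0
print('block',cv2.minAreaRect((P[m][:,:2]*1000).astype(np.float32)),m.sum(),np.median(P[m][:,2]))
# rings silhouettes: non-blue
for n,(x,y),h in [('sp',(405,239),.012),('co',(395,190),.018)]:
    w=im[y-16:y+17,x-16:x+17].astype(int); mm=((w[...,2]-w[...,0])<30)&(w.sum(-1)>200)
    vv,uu=np.nonzero(mm); q=plane(c,np.c_[uu+x-16,vv+y-16],h)[:,:2]; print(n,mm.sum(),cv2.minEnclosingCircle((q*1000).astype(np.float32)))
E
```

```text
block [0.6101 0.195  0.063 ]
stud [0.5245 0.2192 0.06  ]
tail [ 0.5613 -0.0053  0.04  ]
probe tip [0.5866 0.1236 0.04  ]
spacer [ 0.4799 -0.2962  0.012 ]
collar [ 0.6072 -0.2855  0.018 ]
socket [ 0.5417 -0.1708  0.062 ]
pawl [ 0.7578 -0.1257  0.01  ]
mount [ 0.369  -0.0664  0.022 ]
shroud [0.7737 0.0395 0.04  ]
probe (573.8224487304688, 59.65644836425781) (109.37973022460938, 18.478181838989258) 74.71273803710938
block ((611.0101928710938, 196.25482177734375), (103.64373016357422, 55.816749572753906), 74.96268463134766) 819 0.06380732675663014
sp 227 ((481.2124938964844, -295.17279052734375), 22.736080169677734)
co 109 ((606.7217407226562, -284.9151306152344), 16.38074493408203)
```

```bash
python3 -m inch '[0.04,-0.014,0,0,0,0,0.04,-0.014,0,0,0,0,0.04,-0.014,0,0,0,0,0.04,-0.014,0,0,0,0,0.04,-0.014,0,0,0,0,0.04,-0.014,0,0,0,0,0.04,-0.014,0,0,0,0,0.04,-0.014,0,0,0,0,0.04,-0.014,0,0,0,0,0.025,-0.012,0,0,0,0]' 1 40
cat >> h.py <<'E'
def shot(tag):
    st=bot.state(); im,d=optics.get_image('wrist'); cv2.imwrite(f'pics/{tag}.png',im[...,::-1]); np.savez(f'{tag}.npz',im=im,d=d,p=st['tool_pos'],q=st['ee_rot'])
    return im,d,cam('wrist',st),st
def go(st,xyz):  # shift in tool axes
    return (R.from_quat(st['ee_rot']).inv().apply(np.array(xyz)-st['tool_pos'])).round(4)
def yaw(st):
    x=R.from_quat(st['ee_rot']).as_matrix()[:,0]; return np.degrees(np.arctan2(x[1],x[0]))
E
python3 - <<'E'
from h import *
im,d,c,st=shot('rings'); print(st['tool_pos'],yaw(st),st['width'])
print(go(st,[.598,.147,.25])); print(proj(c,[[.481,-.295,.012],[.607,-.285,.018]]))
E
```

```text
t: 1.35
tool_pos: [0.5012, -0.2593, 0.2308]
ee_rot: [0.986, 0.169, -0.0, -0.0]
force: [0.0, -0.0, -0.9]
width: 0.0001
grasp_force: 0.0
[ 0.50121246 -0.25925595  0.23075874] 19.47371673451295 0.00011435625202457653
[ 0.2267 -0.3508 -0.0191]
[[307.59633828 207.6925788 ]
 [343.92493206  90.71920394]]
```

View pics/rings.png

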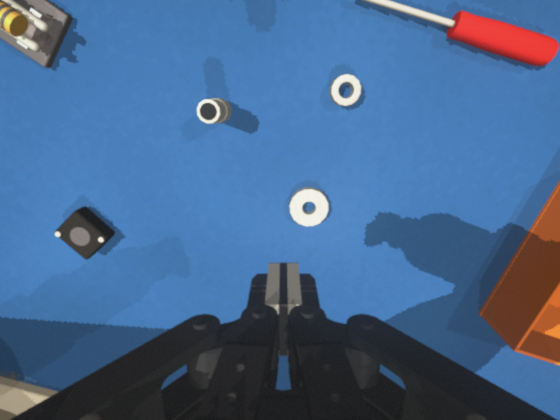

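The wrist view shows the spacer at (309,208), the collar at (346,90), the socket at (212,110), and the closed fingertips at (284,270).

```bash
cat >> h.py <<'E'
def ringfit(im,c,uv,h,r=30):
    x,y=map(int,uv); w=im[y-r:y+r,x-r:x+r]; hsv=cv2.cvtColor(w,cv2.COLOR_RGB2HSV)
    m=((hsv[...,1]<90)&(hsv[...,2]>150)).astype(np.uint8)
    k,l,s,_=cv2.connectedComponentsWithStats(m); m=(l==1+np.argmax(s[1:,4])).astype(np.uint8)
    cs,hi=cv2.findContours(m,cv2.RETR_CCOMP,cv2.CHAIN_APPROX_NONE)
    for cc in sorted(cs,key=len)[::-1][:2]:
        q=plane(c,cc[:,0]+np.array([x-r,y-r]),h)[:,:2]*1000; e=cv2.fitEllipse(q.astype(np.float32)); print(np.round(e[0],1),np.round(e[1],1))
def rows(dxyz,y0,dyaw,n=10):
    a=np.radians(y0+dyaw/n*np.arange(n)); d=np.array(dxyz)/n
    o=np.c_[np.cos(a)*d[0]+np.sin(a)*d[1],np.sin(a)*d[0]-np.cos(a)*d[1],-d[2]+0*a].round(3); print(o.tolist(),'az',-dyaw/n)
E
python3 - <<'E'
from h import *
z=np.load('rings.npz'); st=dict(tool_pos=z['p'],ee_rot=z['q']); c=cam('wrist',st)
ringfit(z['im'],c,(309,208),.012); ringfit(z['im'],c,(346,90),.018)
print(np.nanmedian(cloud(c,z['d'])[150:200,400:500,2]))
rows(np.array([.598,.147,.25])-z['p'],19.47,55.5)
E
```

```text
[ 481.4 -295.8] [42.9 44.2]
[ 481.3 -295.8] [14.5 15. ]
[ 608.6 -286.3] [29.1 29.4]
[ 608.7 -286.2] [15.1 15.6]
0.001374115214376137
[[0.023, -0.035, -0.002], [0.026, -0.033, -0.002], [0.029, -0.03, -0.002], [0.032, -0.027, -0.002], [0.034, -0.024, -0.002], [0.036, -0.02, -0.002], [0.038, -0.017, -0.002], [0.04, -0.013, -0.002], [0.041, -0.009, -0.002], [0.041, -0.005, -0.002]] az -5.55
```

```bash
python3 -m inch '[0.023,-0.035,-0.002,0,0,-5.55,0.026,-0.033,-0.002,0,0,-5.55,0.029,-0.03,-0.002,0,0,-5.55,0.032,-0.027,-0.002,0,0,-5.55,0.034,-0.024,-0.002,0,0,-5.55,0.036,-0.02,-0.002,0,0,-5.55,0.038,-0.017,-0.002,0,0,-5.55,0.04,-0.013,-0.002,0,0,-5.55,0.041,-0.009,-0.002,0,0,-5.55,0.041,-0.005,-0.002,0,0,-5.55]'
python3 - <<'E'
from h import *
im,d,c,st=shot('fix'); print(st['tool_pos'],yaw(st))
E
```

```text
t: 2.65
tool_pos: [0.5981, 0.1462, 0.251]
ee_rot: [0.793, 0.609, -0.0, -0.0]
force: [0.3, -0.4, 0.2]
width: 0.0002
grasp_force: 0.0
[0.59812739 0.14615912 0.250972  ] 75.09520089043872
```

View pics/fix.png

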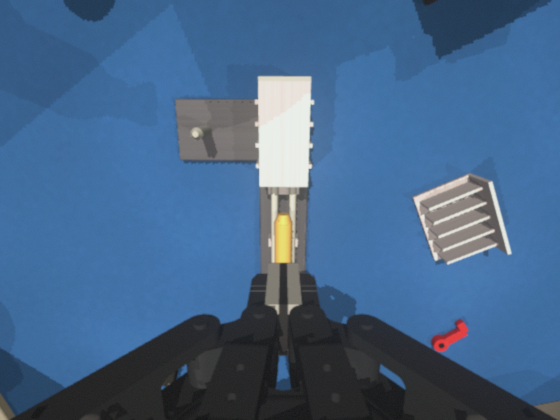

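Wrist view: the block top spans (258..311, 77..187), the stud top is at (197,132), the probe's front part is at (283,235), and the pad lies on the left.

```bash
python3 - <<'E'
from h import *
z=np.load('fix.npz'); st=dict(tool_pos=z['p'],ee_rot=z['q']); c=cam('wrist',st); im,d=z['im'],z['d']; P=cloud(c,d)
hsv=cv2.cvtColor(im,cv2.COLOR_RGB2HSV)
m=(hsv[...,1]<60)&(hsv[...,2]>190); 
m=np.uint8(m); m[:, :245]=0;m[:,325:]=0;m[200:]=0
m=cv2.morphologyEx(m,cv2.MORPH_OPEN,np.ones((9,9)))
v,u=np.nonzero(m); q=plane(c,np.c_[u,v],.063)[:,:2]*1000; r=cv2.minAreaRect(q.astype(np.float32)); print(r, m.sum())
print('depth z block',np.nanmedian(P[m>0][:,2]),'pad z',np.nanmedian(P[110:150,215:250,2]),'stud z',np.nanmax(P[125:140,190:205,2]))
bx=cv2.boxPoints(r); print(bx)
# edges: left & right edge line angles
L=[];
for s in (0,1):
    pts=[]
    for vv in range(85,182,3):
        uu=np.nonzero(m[vv])[0]
        pts.append(plane(c,(uu[[0,-1][s]],vv),.063)[0,:2]*1000)
    pts=np.array(pts); l=cv2.fitLine(pts.astype(np.float32),cv2.DIST_HUBER,0,.01,.01).ravel(); print('edge',np.degrees(np.arctan2(l[1],l[0])),l[2:])
# stud top: bright blob
w=hsv[118:146,183:212]; g=cv2.cvtColor(im,cv2.COLOR_RGB2GRAY)[118:146,183:212]; print(g[::2,::2])
# probe
b=cv2.inRange(hsv,(15,110,90),(35,255,255)); b[:200]=0
v,u=np.nonzero(b); q=plane(c,np.c_[u,v],.040)[:,:2]*1000
ax=np.array([np.cos(np.radians(75)),np.sin(np.radians(75))]); print('probe tip along',(q@ax).max(),'perp',np.median(q@np.array([-ax[1],ax[0]])),'n',len(q))
E
```

```text
((611.635009765625, 196.1422576904297), (101.42292022705078, 48.38330078125), 74.712890625) 5608
depth z block 0.06434407696269956 pad z 0.011353350773905618 stud z 0.06276966339755341
[[574.92896 153.60341]
 [621.60034 140.84685]
 [648.34106 238.6811 ]
 [601.6697  251.43767]]
edge 74.72957 [590.54407 209.46335]
edge 74.52388 [630.917   177.16393]
[[111 111 112 111 114 114 118 118 118 119 119 119 120 119 112]
 [115 114 113 114 115 114 115 118 119 121 122 122 119 113 110]
 [114 114 115 114 115 115 115 116 115 117 122 121 112 110 109]
 [112 112 111 111 113 112 111 112 111 112 113 116 108 107 107]
 [112 110 107 109 109 111 116 117 115 118 118 117 113 107 105]
 [118 117 114 112 114 151 177 171 149 117 109 103  99  94  99]
 [119 119 118 118 144 177 186 176 167 138  96  88  86  83  89]
 [120 120 119 123 154 203 213 186 153 145  98  80  80  78  94]
 [121 120 121 122 145 211 213 205 134 127  97  79  81  81  87]
 [121 121 121 122 129 167 206 168 108 109  85  79  81  83  87]
 [120 120 118 120 120 116 101  93  98 105  81  82  83  82  83]
 [119 120 120 119 120 119 125 111 118 120  94  83  84  83  84]
 [119 121 120 119 120 120 120 120 120 121 103  83  82  83  83]
 [119 120 120 120 119 120 119 120 121 121 118  85  81  83  83]]
probe tip along 261.69740940281054 perp -539.6252633875483 n 794
```

```bash
python3 -m inch '[-0.0436,-0.0004,0.02,0,0,0.45,-0.0436,-0.0004,0.02,0,0,0,-0.0436,-0.0004,0.02,0,0,0,-0.0436,-0.0004,0.02,0,0,0,0,0,0.04,0,0,0,0,0,0.04,0,0,0,0,0,0.04,0,0,0,0,0,0.014,0,0,0,0.005,0,0,0,0,0,0.005,0,0,0,0,0]' 1 60
cat >> h.py <<'E'
A=np.radians(74.65); ax=np.array([np.cos(A),np.sin(A)]); nn=np.array([-ax[1],ax[0]]); M=np.array([.5981,.1470])
def fx(p): p=np.array(p[:2])-M; return (np.array([p@ax,p@nn])*1000).round(1)
E
python3 - <<'E'
from h import *
im,d,c,st=shot('tail'); print(st['tool_pos'],yaw(st),fx(st['tool_pos']),st['force'])
E
```

```text
t: 3.95
tool_pos: [0.5538, -0.0129, 0.0387]
ee_rot: [0.796, 0.605, 0.001, 0.001]
force: [0.8, 0.3, -0.6]
width: -0.0001
grasp_force: 0.0
[ 0.55383228 -0.01289809  0.03867852] 74.46289008300596 [-165.9    0.4] [ 0.81938743  0.34187528 -0.64809164]
```

View pics/tail.png

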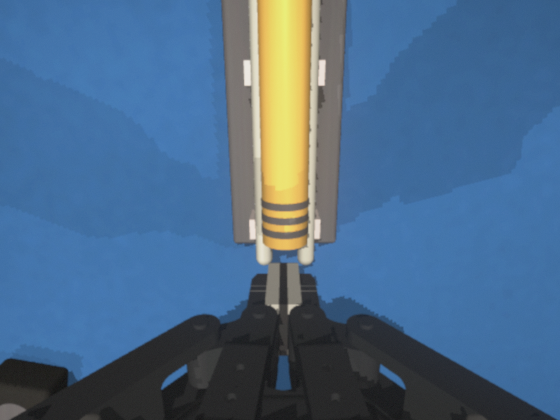

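The fingertips at (285,265) are centred just behind the probe tail at (286,247), so the push can start.

```bash
python3 -m inch '[0.01,0,0,0,0,0,0.01,0,0,0,0,0,0.01,0,0,0,0,0,0.01,0,0,0,0,0,0.01,0,0,0,0,0,0.01,0,0,0,0,0,0.01,0,0,0,0,0,0.006,0,0,0,0,0,0.004,0,0,0,0,0,0.002,0,0,0,0,0]'
python3 - <<'E'
from h import *
im,d,c,st=shot('push1'); print(fx(st['tool_pos']),st['force'])
hsv=cv2.cvtColor(im,cv2.COLOR_RGB2HSV); b=cv2.inRange(hsv,(15,110,90),(35,255,255)); v,u=np.nonzero(b)
q=plane(c,np.c_[u,v],.05)[:,:2]; f=np.array([fx(p) for p in q[::7]]); print(f.min(0),f.max(0),np.median(f,0))
E
```

```text
t: 5.25
tool_pos: [0.5746, 0.0661, 0.0372]
ee_rot: [0.796, 0.605, -0.0, -0.0]
force: [-1.8, -3.3, 2.3]
width: 0.0004
grasp_force: 1.5
[-84.2   1.2] [-1.83312806 -3.28998295  2.29576486]
[-74.   -9.1] [0.2 9.2] [-28.1   0.3]
```

```bash
python3 -m inch '[0.001,0,0,0,0,0,0.001,0,0,0,0,0,0.001,0,0,0,0,0,0.001,0,0,0,0,0,0.0005,0,0,0,0,0,0.0005,0,0,0,0,0,0,0,0,0,0,0,0,0,0,0,0,0,0,0,0,0,0,0,0,0,0,0,0,0]'
python3 -m inch '[0.0005,0,0,0,0,0,0.0005,0,0,0,0,0,0.0005,0,0,0,0,0,0.0005,0,0,0,0,0,0.0005,0,0,0,0,0,0.0005,0,0,0,0,0,0.0005,0,0,0,0,0,0.0005,0,0,0,0,0,0,0,0,0,0,0,0,0,0,0,0,0]'
```

```text
t: 6.55
tool_pos: [0.5761, 0.0708, 0.0373]
ee_rot: [0.796, 0.605, 0.0, -0.0]
force: [-2.0, -1.7, 0.7]
width: 0.0002
grasp_force: 0.6
t: 7.8
tool_pos: [0.5772, 0.0746, 0.0373]
ee_rot: [0.796, 0.605, 0.0, -0.0]
force: [-0.6, -0.9, 0.8]
width: -0.0004
grasp_force: 0.7
```

```bash
python3 -m inch '[0.0004,0,0,0,0,0,0.0004,0,0,0,0,0,0.0004,0,0,0,0,0,0.0004,0,0,0,0,0,0.0004,0,0,0,0,0,0.0004,0,0,0,0,0,0.0004,0,0,0,0,0,0.0004,0,0,0,0,0,0.0004,0,0,0,0,0,0.0004,0,0,0,0,0]'
```

```text
t: 9.05
tool_pos: [0.5783, 0.0785, 0.0373]
ee_rot: [0.796, 0.605, 0.0, 0.0]
force: [-0.4, -1.6, 1.4]
width: -0.0002
grasp_force: 1.1
```

```bash
python3 -m inch '[0.0004,0,0,0,0,0,0.0004,0,0,0,0,0,0.0004,0,0,0,0,0,0.0004,0,0,0,0,0,0.0004,0,0,0,0,0,0.0004,0,0,0,0,0,0.0004,0,0,0,0,0,0.0004,0,0,0,0,0,0.0004,0,0,0,0,0,0.0004,0,0,0,0,0]'
```

```text
t: 10.3
tool_pos: [0.5793, 0.0823, 0.0373]
ee_rot: [0.796, 0.605, -0.0, -0.0]
force: [-2.8, -1.6, 1.0]
width: 0.0002
grasp_force: 1.2
```

```bash
python3 -m inch '[0.0004,0,0,0,0,0,0.0004,0,0,0,0,0,0.0004,0,0,0,0,0,0.0004,0,0,0,0,0,0.0004,0,0,0,0,0,0.0004,0,0,0,0,0,0.0004,0,0,0,0,0,0.0004,0,0,0,0,0,0.0004,0,0,0,0,0,0.0004,0,0,0,0,0]'
```

```text
t: 11.55
tool_pos: [0.5798, 0.0844, 0.0372]
ee_rot: [0.797, 0.605, -0.002, 0.001]
force: [-5.3, -12.5, 3.6]
width: 0.0003
grasp_force: 6.3
```

Contact: the axial force rose to about 13 N, with the plug moved 2.1 mm at most so far. I'll press on another 4.5 mm or so.

```bash
python3 -m inch '[0.0005,0,0,0,0,0,0.0005,0,0,0,0,0,0.0005,0,0,0,0,0,0.0005,0,0,0,0,0,0.0005,0,0,0,0,0,0.0005,0,0,0,0,0,0.0005,0,0,0,0,0,0.0005,0,0,0,0,0,0.0005,0,0,0,0,0,0,0,0,0,0,0]'
```

```text
t: 12.8
tool_pos: [0.581, 0.0888, 0.0372]
ee_rot: [0.797, 0.605, -0.001, 0.001]
force: [-4.0, -11.3, 3.1]
width: 0.0002
grasp_force: 6.0
```

```bash
python3 -m inch '[-0.015,0,0,0,0,0,-0.02,0,0,0,0,0,0,0,-0.04,0,0,0,0,0,-0.05,0,0,0,0,0,-0.05,0,0,0,-0.03,0.001,0,0,0,0,-0.04,0.001,0,0,0,0,-0.04,0.001,0,0,0,0,-0.04,0.001,0,0,0,0,-0.03,0.001,0,0,0,0]'
python3 - <<'E'
from h import *
im,d,c,st=shot('after'); print(st['tool_pos'],yaw(st),fx(st['tool_pos']),st['force'])
hsv=cv2.cvtColor(im,cv2.COLOR_RGB2HSV); b=cv2.inRange(hsv,(15,110,90),(35,255,255)); v,u=np.nonzero(b)
q=plane(c,np.c_[u,v],.048)[:,:2]; f=np.array([fx(p) for p in q[::3]]); f=f[abs(f[:,1])<15]; print(f.min(0),f.max(0),len(f))
rows(np.r_[.4813,-.2958,.10]-st['tool_pos'],yaw(st),164.65-yaw(st))
E
```

```text
t: 14.05
tool_pos: [0.528, -0.1202, 0.1774]
ee_rot: [0.797, 0.605, 0.0, 0.0]
force: [-0.1, 0.0, -0.5]
width: -0.0001
grasp_force: 0.0
[ 0.52795809 -0.12018497  0.17736558] 74.3937059205806 [-276.2   -3.1] [-0.09303361  0.00093196 -0.45295363]Traceback (most recent call last):
  File "<stdin>", line 4, in <module>
IndexError: too many indices for array: array is 1-dimensional, but 2 were indexed
```

```bash
python3 - <<'E'
from h import *
st=bot.state(); p=np.r_[.5264,-.128,.1774]
rows(np.r_[.4813,-.2958,.10]-st['tool_pos'],74.4,90.25)
E
```

```text
[[-0.018, 0.0, 0.008], [-0.018, -0.003, 0.008], [-0.017, -0.005, 0.008], [-0.016, -0.008, 0.008], [-0.015, -0.01, 0.008], [-0.013, -0.013, 0.008], [-0.011, -0.014, 0.008], [-0.008, -0.016, 0.008], [-0.006, -0.017, 0.008], [-0.003, -0.018, 0.008]] az -9.025
```

```bash
python3 -m inch '[-0.018,0,0.008,0,0,-9.02,-0.018,-0.003,0.008,0,0,-9.02,-0.017,-0.005,0.008,0,0,-9.02,-0.016,-0.008,0.008,0,0,-9.02,-0.015,-0.01,0.008,0,0,-9.02,-0.013,-0.013,0.008,0,0,-9.02,-0.011,-0.014,0.008,0,0,-9.02,-0.008,-0.016,0.008,0,0,-9.02,-0.006,-0.017,0.008,0,0,-9.02,-0.003,-0.018,0.008,0,0,-9.02]' -0.5 60
python3 - <<'E'
from h import *
im,d,c,st=shot('sp'); print(st['tool_pos'],yaw(st),st['width'])
u=proj(c,[.4813,-.2958,.012])[0]; print(u); ringfit(im,c,u,.012,60); print(go(st,[.4813,-.2958,.003]))
E
```

```text
t: 15.35
tool_pos: [0.4824, -0.2933, 0.097]
ee_rot: [0.131, 0.991, 0.0, 0.0]
force: [0.3, -0.0, -0.1]
width: 0.064
grasp_force: 0.0
[ 0.48244219 -0.29331154  0.09703737] 164.938616705057 0.0640288288498458
[278.85215017 220.40285104]
[ 481.6 -295.5] [43.  43.3]
[ 481.6 -295.9] [15.  15.8]
[ 0.0005 -0.0027  0.094 ]
```

```bash
python3 -m inch '[0.0004,-0.001,0.02,0,0,0.3,0,0,0.03,0,0,0,0,0,0.03,0,0,0,0,0,0.01,0,0,0,0,0,0.003,0,0,0,0,0,0,0,0,0,0,0,0,0,0,0,0,0,0,0,0,0,0,0,0,0,0,0,0,0,0,0,0,0]'
python3 - <<'E'
from h import *
st=bot.state(); print(go(st,[.4815,-.2957,.003]),yaw(st),st['force'])
E
```

```text
t: 16.65
tool_pos: [0.4825, -0.2932, 0.0044]
ee_rot: [0.136, 0.991, -0.0, 0.0]
force: [0.0, 0.6, -0.3]
width: 0.0639
grasp_force: 0.0
[ 0.0002 -0.0027  0.0014] 164.36078168759883 [ 0.02616976  0.56825484 -0.26465192]
```

```bash
python3 -m inch '[0.0002,-0.0027,0.001,0,0,0,0,0,0,0,0,0,0,0,0,0,0,0,0,0,0,0,0,0,0,0,0,0,0,0,0,0,0,0,0,0,0,0,0,0,0,0,0,0,0,0,0,0,0,0,0,0,0,0,0,0,0,0,-0.01,0,0,0]' 1 60
python3 - <<'E'
from h import *
st=bot.state(); print(fx(st['tool_pos']),st['tool_pos'],yaw(st))
E
```

```text
[-455.1   -5. ] [ 0.48245456 -0.29318403  0.00440147] 164.36078168759883validation failed for argument at $...
```

```bash
python3 -m inch '[0.0002,-0.0027,0.001,0,0,0, 0,0,0,0,0,0, 0,0,0,0,0,0, 0,0,0,0,0,0, 0,0,0,0,0,0, 0,0,0,0,0,0, 0,0,0,0,0,0, 0,0,0,0,0,0, 0,0,-0.02,0,0,0, 0,0,-0.03,0,0,0]' 1 60
python3 - <<'E'
from h import *
st=bot.state(); print(fx(st['tool_pos']),st['tool_pos'],yaw(st))
T=np.r_[M+ax*.05+nn*.085,.12]; print(T,go(st,T))
E
```

```text
t: 17.9
tool_pos: [0.4808, -0.2954, 0.0529]
ee_rot: [0.136, 0.991, 0.001, -0.001]
force: [0.0, -1.0, -1.2]
width: 0.0404
grasp_force: 60.6
[-457.6   -4. ] [ 0.48084572 -0.29538419  0.05291828] 164.35566766043118
[0.52936796 0.21771709 0.12      ] [ 0.0918  0.5072 -0.0664]
```

```bash
python3 - <<'E'
from h import *
im,d,c,st=shot('held'); cv2.imwrite('pics/heldc.png',cv2.resize(im[150:350,180:380,::-1],None,fx=2.5,fy=2.5))
E
```

```text
(no output)
```

View pics/heldc.png

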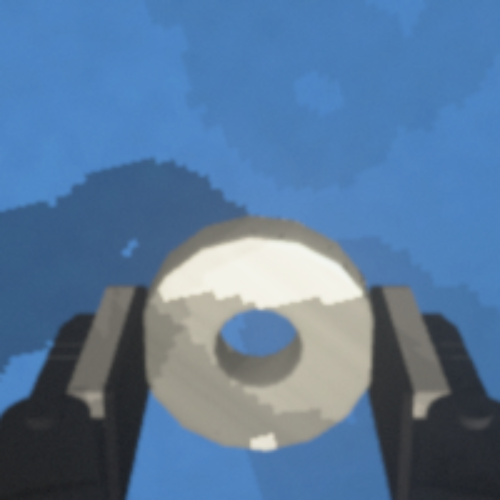

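The spacer is held level and centred in the fingers, with its hole rim centred at about crop (258,347), which is full-picture (283.3,288.8).

```bash
python3 - <<'E'
from h import *
z=np.load('held.npz'); st=dict(tool_pos=z['p'],ee_rot=z['q']); c=cam('wrist',st)
P=cloud(c,z['d']); 
print('ring top z rel', np.nanmedian(P[270:280,275:292,2])-z['p'][2], np.nanmedian(P[310:320,275:292,2])-z['p'][2])
for h in (.007,.0086,.010):
    w=np.r_[plane(c,(283.3,288.8),z['p'][2]+h)[0]]; print(go(st,w))
E
```

```text
ring top z rel -0.05024993923414516 0.009349299626255726
[-0.0009  0.0003 -0.007 ]
[ 0.0001  0.0003 -0.0086]
[ 0.0009  0.0003 -0.01  ]
```

```bash
python3 -m inch '[0,0,-0.035,0,0,0, 0.01,0.05,-0.032,0,0,0, 0.01,0.055,0,0,0,0, 0.01,0.055,0,0,0,0, 0.01,0.055,0,0,0,0, 0.01,0.055,0,0,0,0, 0.01,0.055,0,0,0,0, 0.01,0.055,0,0,0,0, 0.008,0.045,0,0,0,0, 0.003,0.022,0,0,0,0]'
python3 - <<'E'
from h import *
im,d,c,st=shot('stud1'); T=np.r_[M+ax*.05+nn*.085,.12]; print(st['tool_pos'],yaw(st),go(st,T),proj(c,[*T[:2],.06]),proj(c,[*T[:2],.01]),st['width'])
E
```

```text
t: 19.2
tool_pos: [0.5238, 0.1588, 0.12]
ee_rot: [0.135, 0.991, 0.0, -0.0]
force: [-0.1, 0.2, -1.5]
width: 0.0401
grasp_force: 60.9
[0.52377985 0.1588333  0.11997831] 164.49068591449603 [ 0.0104  0.0582 -0.    ] [[374.9185344 218.5432942]] [[358.22032314 197.93606878]] 0.04005651418531315
```

View pics/stud1.png

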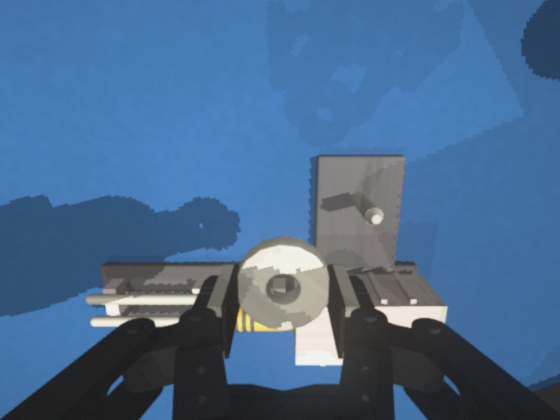

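The stud's cone tip shows at about (375,217), against a predicted (374.9,218.5), so the fixture fit is good.

```bash
python3 - <<'E'
from h import *
z=np.load('stud1.npz'); st=dict(tool_pos=z['p'],ee_rot=z['q']); c=cam('wrist',st); im=z['im']
g=cv2.cvtColor(im,cv2.COLOR_RGB2GRAY)[205:230,362:390]; print(g[::2,::2])
m=np.uint8(g>165); k,l,s,ce=cv2.connectedComponentsWithStats(m); i=1+np.argmax(s[1:,4]); uv=ce[i]+[362,205]; print(uv,s[i])
w=plane(c,uv,.06)[0]; print(w, go(st,[*w[:2],.12]), M+ax*.05+nn*.085)
E
```

```text
[[ 86  88  90  92  92  98 109 119 122 124 123 122 121 126]
 [ 86  87  87  91  96 114 130 140 128 123 123 121 122 126]
 [ 86  84  88 124 130 141 150 162 167 152 124 121 123 125]
 [ 86  85 114 134 130 137 147 165 177 182 149 122 123 125]
 [ 87  89 121 118 119 125 147 168 177 183 176 125 122 124]
 [ 96  98 115 114 115 127 185 215 209 190 189 128 124 124]
 [120  98 110 111 113 177 225 227 226 217 179 125 124 125]
 [129 114 109 108 115 208 226 228 227 221 158 121 122 123]
 [128 127 133 110 109 193 226 227 224 196 128 120 122 123]
 [128 128 140 138 114 134 196 207 185 142 122 120 123 124]
 [127 127 132 135 136 138 133 137 122 122 121 121 123 121]
 [128 127 132 132 134 130 120 120 121 121 120 120 122 122]
 [128 128 130 133 132 129 120 119 121 120 121 120 123 122]]
[377.26271186 217.        ] [ 10   4  11  15 118]
[0.52875068 0.21933358 0.06      ] [ 0.0114  0.0596 -0.    ] [0.52936796 0.21771709]
```

```bash
python3 -m inch '[0.004,0.02,0,0,0,0, 0.004,0.022,0,0,0,0, 0.0025,0.0126,0,0,0,0, 0,0,0.01,0,0,0, 0,0,0.02,0,0,0, 0,0,0.015,0,0,0, 0,0,0.005,0,0,0, 0,0,0,0,0,0, 0,0,0,0,0,0, 0,0,0,0,0,0]'
python3 - <<'E'
from h import *
im,d,c,st=shot('stud2'); T=np.r_[M+ax*.05+nn*.085,.0135]; print(st['tool_pos'],yaw(st),go(st,T))
cv2.imwrite('pics/stud2c.png',cv2.resize(im[210:350,210:360,::-1],None,fx=4,fy=4)); print(proj(c,[*T[:2],.06]))
E
```

```text
t: 20.5
tool_pos: [0.5289, 0.212, 0.0708]
ee_rot: [0.136, 0.991, 0.0, 0.0]
force: [0.0, 0.3, -0.7]
width: 0.0405
grasp_force: 61.0
[0.52892553 0.21204807 0.07083218] 164.36203423228918 [0.0012 0.0055 0.0573]
[[293.73983355 267.03896851]]
```

View pics/stud2c.png

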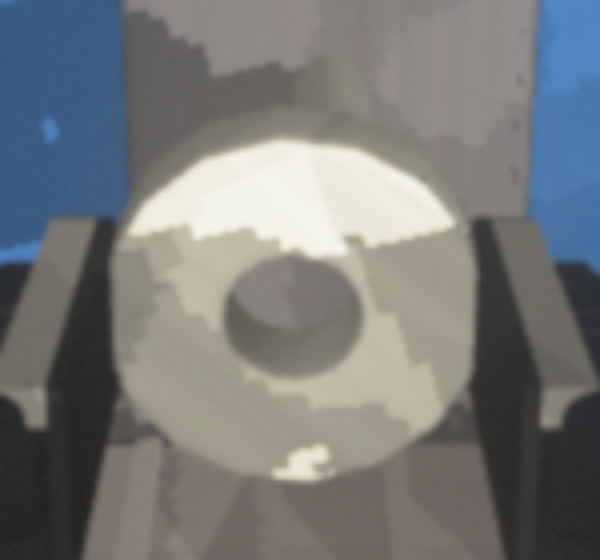

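The ring is still short: the stud shows behind it at right, crop (330,90). I'll correct by +5.5 mm along tool y.

```bash
python3 -m inch '[0.0012,0.0028,0,0,0,0, 0,0.0028,0,0,0,0, 0,0,0.002,0,0,0, 0,0,0.002,0,0,0, 0,0,0,0,0,0, 0,0,0,0,0,0, 0,0,0,0,0,0, 0,0,0,0,0,0, 0,0,0,0,0,0, 0,0,0,0,0,0]'
python3 - <<'E'
from h import *
im,d,c,st=shot('stud3'); T=np.r_[M+ax*.05+nn*.085,.0135]; print(st['tool_pos'],yaw(st),go(st,T),st['force'])
E
```

```text
t: 21.8
tool_pos: [0.529, 0.2177, 0.0663]
ee_rot: [0.136, 0.991, 0.0, 0.0]
force: [-0.0, -0.4, -0.6]
width: 0.0405
grasp_force: 61.0
[0.52898619 0.21768401 0.0662982 ] 164.36104391711518 [-0.0004  0.0001  0.0528] [-0.00365896 -0.44618732 -0.63363104]
```

```bash
python3 -m inch '[0,0.0003,0.002,0,0,0, 0,0,0.002,0,0,0, 0,0,0.002,0,0,0, 0,0,0.002,0,0,0, 0,0,0.002,0,0,0, 0,0,0.002,0,0,0, 0,0,0.002,0,0,0, 0,0,0.002,0,0,0, 0,0,0.001,0,0,0, 0,0,0,0,0,0]'
```

```text
t: 23.1
tool_pos: [0.529, 0.218, 0.0492]
ee_rot: [0.136, 0.991, -0.0, -0.0]
force: [-0.0, 0.0, -0.8]
width: 0.0406
grasp_force: 61.0
```

```bash
python3 -m inch '[0,0,0.005,0,0,0, 0,0,0.006,0,0,0, 0,0,0.006,0,0,0, 0,0,0.006,0,0,0, 0,0,0.006,0,0,0, 0,0,0.004,0,0,0, 0,0,0.001,0,0,0, 0,0,0.001,0,0,0, 0,0,0.0005,0,0,0, 0,0,0,0,0,0]'
```

```text
t: 24.35
tool_pos: [0.5291, 0.218, 0.014]
ee_rot: [0.136, 0.991, 0.0, 0.0]
force: [-0.7, -1.4, 0.9]
width: 0.0403
grasp_force: 61.1
```

```bash
python3 -m inch '[0,0,0,0,0,0, 0,0,0,0,0,0, 0,0,0,0,0,0, 0,0,-0.005,0,0,0, 0,0,-0.02,0,0,0, 0,0,-0.03,0,0,0, 0,0,-0.03,0,0,0, 0,-0.02,-0.03,0,0,0, 0,-0.04,0,0,0,0, 0,-0.04,0,0,0,0]' -0.35 60
python3 - <<'E'
from h import *
im,d,c,st=shot('rel'); T=np.r_[.6087,-.2862,.10]; print(st['tool_pos'],yaw(st),go(st,T))
S=M+ax*.05+nn*.085; P=cloud(c,d); g=np.hypot(P[...,0]-S[0],P[...,1]-S[1]); m=(g>.010)&(g<.020); print('spacer z',np.nanpercentile(P[m][:,2],[5,25,50,75,95]),m.sum(),'pad',np.nanmedian(P[(g>.027)&(g<.032)][:,2]))
cv2.imwrite('pics/relc.png',cv2.resize(im[150:380,150:470,::-1],None,fx=2,fy=2))
E
```

```text
t: 25.6
tool_pos: [0.5019, 0.1209, 0.1296]
ee_rot: [0.136, 0.991, 0.0, 0.001]
force: [0.2, 0.3, -1.3]
width: 0.0576
grasp_force: 0.0
[0.50190499 0.12094089 0.12955587] 164.41376454172894 [-0.2122 -0.3635  0.0297]
spacer z [0.02230938 0.02292941 0.02339378 0.02384113 0.02449684] 1297 pad 0.011426120693144526
```

The spacer's top is 12.0 mm above the pad, so it is fully home. Next, the collar.

```bash
python3 -m inch '[-0.018,-0.032,0,0,0,0, -0.025,-0.043,0,0,0,0, -0.025,-0.043,0,0,0,0, -0.025,-0.043,0,0,0,0, -0.025,-0.043,0,0,0,0, -0.025,-0.043,0,0,0,0, -0.025,-0.043,0,0,0,0, -0.021,-0.036,0.01,0,0,0, -0.015,-0.025,0.01,0,0,0, -0.008,-0.0125,0.01,0,0,0]'
python3 - <<'E'
from h import *
im,d,c,st=shot('co'); print(st['tool_pos'],yaw(st),st['width'])
u=proj(c,[.6087,-.2862,.018])[0]; ringfit(im,c,u,.018,50); print(go(st,[.6087,-.2862,.005]))
E
```

```text
t: 26.9
tool_pos: [0.6084, -0.2866, 0.098]
ee_rot: [0.136, 0.991, 0.0, -0.0]
force: [-0.1, -0.4, -0.7]
width: 0.0574
grasp_force: 0.0
[ 0.60835327 -0.28657074  0.09795846] 164.31196821496928 0.057425889406215146
[ 608.6 -286.1] [28.8 29.3]
[ 608.5 -286.2] [15.1 15.5]
[-0.0003  0.0004  0.093 ]
```

```bash
python3 -m inch '[0,0.0004,0.02,0,0,0, 0,0,0.03,0,0,0, 0,0,0.03,0,0,0, 0,0,0.01,0,0,0, 0,0,0.003,0,0,0, 0,0,0,0,0,0, 0,0,0,0,0,0, 0,0,0,0,0,0, 0,0,0,0,0,0, 0,0,0,0,0,0]'
python3 -m inch '[0,0,0,0,0,0, 0,0,0,0,0,0, 0,0,0,0,0,0, 0,0,0,0,0,0, 0,0,0,0,0,0, 0,0,0,0,0,0, 0,0,0,0,0,0, 0,0,0,0,0,0, 0,0,-0.03,0,0,0, 0,0,-0.05,0,0,0]' 1 60
python3 - <<'E'
from h import *
im,d,c,st=shot('held2'); cv2.imwrite('pics/held2c.png',cv2.resize(im[180:350,190:380,::-1],None,fx=3,fy=3))
T=np.r_[M+ax*.05+nn*.085,.14]; print(st['tool_pos'],go(st,T),yaw(st))
P=cloud(c,d); f,cx,cy,Rm,p=c; q=P-st['tool_pos']; m=(np.hypot(q[...,0],q[...,1])<.014)&(q[...,2]>-.005)&(q[...,2]<.03); print('top rel z',np.nanmedian(q[m][:,2]),m.sum())
E
```

```text
t: 28.2
tool_pos: [0.6084, -0.2852, 0.0059]
ee_rot: [0.136, 0.991, -0.0, 0.0]
force: [0.2, -0.2, -0.9]
width: 0.0577
grasp_force: 0.0
t: 29.45
tool_pos: [0.6073, -0.2845, 0.0844]
ee_rot: [0.136, 0.991, 0.001, -0.002]
force: [1.5, -1.2, -0.8]
width: 0.0271
grasp_force: 59.3
[ 0.60730589 -0.28450513  0.08443806] [ 0.2107  0.4627 -0.054 ] 164.35988482071937
top rel z 0.012758842623718639 2879
```

View pics/held2c.png

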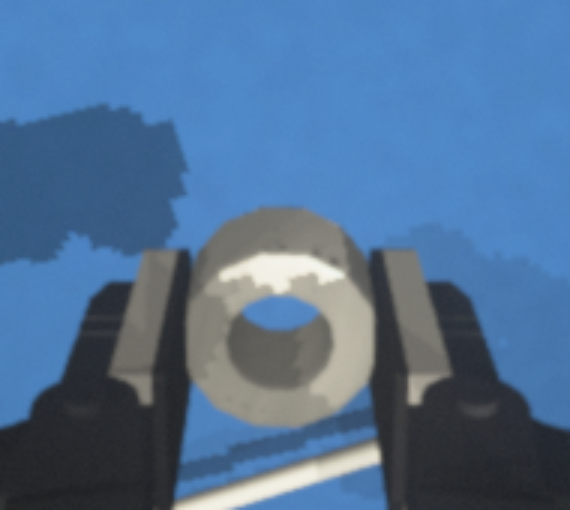

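The collar is held level, with its hole rim centred at crop (280,342), which is full-picture (283.3,294).

```bash
python3 -m inch '[0.0235,0.0515,-0.02,0,0,0, 0.0235,0.0515,-0.02,0,0,0, 0.0235,0.0515,-0.014,0,0,0, 0.0235,0.0515,0,0,0,0, 0.0235,0.0515,0,0,0,0, 0.0235,0.0515,0,0,0,0, 0.0235,0.0515,0,0,0,0, 0.0235,0.0515,0,0,0,0, 0.015,0.033,0,0,0,0, 0.0077,0.0177,0,0,0,0]'
python3 - <<'E'
from h import *
st=bot.state(); T=np.r_[M+ax*.05+nn*.085,.14]; print(st['tool_pos'],go(st,T),yaw(st))
z=np.load('held2.npz'); s=dict(tool_pos=z['p'],ee_rot=z['q']); print(go(s,plane(cam('wrist',s),(283.3,294),z['p'][2]+.012)[0]))
E
```

```text
t: 30.75
tool_pos: [0.5296, 0.219, 0.1395]
ee_rot: [0.135, 0.991, -0.0, -0.0]
force: [-0.3, -0.8, -0.2]
width: 0.0272
grasp_force: 59.3
[0.5295883  0.21901376 0.13947087] [-0.0001 -0.0013 -0.0005] 164.4725624273439
[-0.0005  0.0003 -0.012 ]
```

```bash
python3 -m inch '[0,-0.001,0.01,0,0,0, 0,0,0.02,0,0,0, 0,0,0.02,0,0,0, 0,0,0.015,0,0,0, 0,0,0.003,0,0,0, 0,0,0,0,0,0, 0,0,0,0,0,0, 0,0,0,0,0,0, 0,0,0,0,0,0, 0,0,0,0,0,0]'
python3 - <<'E'
from h import *
st=bot.state(); T=np.r_[M+ax*.05+nn*.085,.0275]; print(st['tool_pos'],go(st,T),yaw(st))
E
```

```text
t: 32.0
tool_pos: [0.5299, 0.2164, 0.0719]
ee_rot: [0.136, 0.991, 0.0, 0.0]
force: [0.4, -0.1, -0.9]
width: 0.027
grasp_force: 59.3
[0.52993362 0.21636321 0.07191137] [0.0009 0.0011 0.0444] 164.3684641255742
```

```bash
python3 -m inch '[0.0006,0.0013,0,0,0,0, 0,0,0,0,0,0, 0,0,0.002,0,0,0, 0,0,0.003,0,0,0, 0,0,0.003,0,0,0, 0,0,0.003,0,0,0, 0,0,0.003,0,0,0, 0,0,0.003,0,0,0, 0,0,0.002,0,0,0, 0,0,0,0,0,0]'
```

```text
t: 33.25
tool_pos: [0.5296, 0.2177, 0.0526]
ee_rot: [0.136, 0.991, -0.0, -0.0]
force: [0.0, 0.6, 0.3]
width: 0.027
grasp_force: 59.3
```

```bash
python3 -m inch '[0,0,0.004,0,0,0, 0,0,0.005,0,0,0, 0,0,0.005,0,0,0, 0,0,0.005,0,0,0, 0,0,0.003,0,0,0, 0,0,0.001,0,0,0, 0,0,0.001,0,0,0, 0,0,0.0005,0,0,0, 0,0,0,0,0,0, 0,0,0,0,0,0]'
```

```text
t: 34.5
tool_pos: [0.5298, 0.2177, 0.0284]
ee_rot: [0.136, 0.991, 0.0, 0.0]
force: [0.4, 0.1, 0.0]
width: 0.027
grasp_force: 59.3
```

```bash
python3 -m inch '[0,0,0.0005,0,0,0, 0,0,0,0,0,0, 0,0,0,0,0,0, 0,0,-0.005,0,0,0, 0,0,-0.02,0,0,0, 0,0,-0.03,0,0,0, 0,0,-0.03,0,0,0, 0,-0.02,-0.04,0,0,0, 0,-0.04,-0.04,0,0,0, 0,-0.04,-0.03,0,0,0]' -0.4
python3 - <<'E'
from h import *
im,d,c,st=shot('end'); print(st['tool_pos'],st['width'])
S=M+ax*.05+nn*.085; P=cloud(c,d); g=np.hypot(P[...,0]-S[0],P[...,1]-S[1])
z=P[...,2]; m=(g<.0145)&(z>.03)&(z<.05); print('collar top',np.nanpercentile(z[m],[10,50,90]),'spacer',np.nanmedian(z[(g>.0175)&(g<.020)]),'pad',np.nanmedian(z[(g>.028)&(g<.032)]))
hsv=cv2.cvtColor(im,cv2.COLOR_RGB2HSV); b=cv2.inRange(hsv,(15,110,90),(35,255,255)); v,u=np.nonzero(b)
f=np.array([fx(p) for p in plane(c,np.c_[u,v],.047)]); print('probe',f.min(0),f.max(0),len(f), 'topz',np.nanpercentile(z[b>0],[50,90]))
E
```

```text
t: 35.75
tool_pos: [0.5025, 0.1206, 0.2249]
ee_rot: [0.136, 0.991, 0.0, 0.001]
force: [1.7, -0.6, -0.2]
width: 0.06
grasp_force: 0.0
[0.5025213  0.12062134 0.22487276] 0.05995824820777338
collar top [0.0372159  0.04118408 0.04253313] spacer 0.02340874872616902 pad 0.011425674347490394
probe [-49.6  -7.3] [ 0.8 12.5] 694 topz [0.04990594 0.05162153]
```

View pics/end.png

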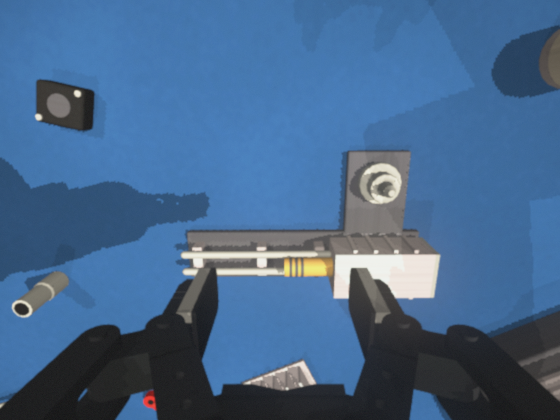

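The view shows the spacer and collar stacked at (380,185) and the probe in the bore with its tail at (285,267). I'll check the socket is still upright, then hand in.

```bash
python3 - <<'E'
from h import *
z=np.load('end.npz'); st=dict(tool_pos=z['p'],ee_rot=z['q']); P=cloud(cam('wrist',st),z['d'])
w=P[285:320,10:50]; zz=np.nanpercentile(w[...,2],97); print(zz, np.nanmean(w[w[...,2]>zz-.004],0))
if zz>.058: print(bot.sign_off())
E
```

```text
0.06438496596013231 [ 0.54759482 -0.17122377  0.06338873]
the job is handed in; nothing more can be done
None
```

The job is handed in at about 36 s: the probe was pushed until it met the plug and pressed on so the plug gave an estimated 4.6–6.7 mm; the spacer, then the collar, are fully home on the stud.

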